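# Tighten a filter holder's lid crosswise

## Robot

A 7-joint arm with a two-finger parallel gripper is mounted at the origin on a cart in front of the work surface, level with it; the furniture and walls round the work are solid. World frame = base frame: x ahead of the robot, y to its left, z up, the work surface at z = 0. Lengths are in m, angles in rad, forces in N, time in s.
With the tool pointing down it reaches from about 0.4 to 0.85 m from the base axis. Payload 4.5 kg.
Tool frame: the origin (TCP) lies between the finger pads, 19 mm behind the fingertips; this is the grasp point; z points along the fingers, y is the line along which they close (so a half turn about z gives the same grasp; the last joint's range is limited). The gripper opens to 85 mm and grips with 20 to 120 N. Pads are 22 mm wide; open, the fingers measure 114 mm over their backs; the gripper's body (76 mm by 85 mm) begins 54 mm behind the grasp point. The pads swing forward as they close: fully open they stand 13 mm farther back than shut.
Start: joints at [-1.148, 0.689, -0.195, 1.565, 0.157, 0.902, -0.215], TCP at [0.237, 0.578, 0.25] pointing down, gripper open.
Joint ranges: [-3.01, 3.01], [-0.46, 2.08], [-1.47, 1.51], [0.13, 2.56], [-1, 4.14], [0.04, 2.09], [-2.66, 2.66]. Speed limits (rad/s): [2.57, 2.57, 3.14, 3.14, 3.14, 3.14, 3.14].

## Interface

Orientations are given as a rotation vector (axis times angle).
In Python, from cell import ctrl gives the robot as it stands.
- The arm moves only by the tool servo_tool, never from a script. Its argument "moves" is a list that holds one entry, the list of rows, each a list of 4 numbers: the shift along the tool's x, y, z in cm, then the turn about the tool's z in degrees. A call has 1 to 8 rows; each row is the pose to reach, as a shift and turn from the pose commanded when the call began, along the tool's axes at that moment; what a row does not reach only later rows make up. A row lasts 1/10 s, in which the tool goes at most 50 mm and 8.59 degrees, less where a joint would pass 70% of its speed; a pose out of reach is approached as far as the arm can. A call with a gripper value outside its range is refused whole. "hand" is the finger opening in cm, from 0 to 8.54, set as the call begins (left out, the last holds). The fingers move at their own pace and stop on an object; "squeeze" is the grip in N (left out, the last holds). Time passes only in rows, so rows that repeat a pose let the fingers close. It gives the time, the measured TCP pose, the force, the opening and the grip force at its end, in the units of the state.
- ctrl.state(): the state, without advancing time (a new reading comes with each control period).
- ctrl.snapshot(name): name is "scene" or "top" or "wrist"; returns a dict with "img" (420x560x3 uint8, blue, green, red), "range_z" (420x560 float32, m along the optical axis (not along the pixel's ray), 0 where there is no reading), "fov_y" (degrees; the focal length in pixels is half the picture's height over the tangent of half this angle, whatever the lens; pixels are square), "cx", "cy" (the principal point, pixels), "R" (3x3) and "t" (3): a world point X has camera coordinates R X + t; the wrist camera has in their place "tool_from_camera" (4x4, takes a point from camera to tool coordinates, whose origin is the TCP and whose axes are the flange's). Camera axes: x right, y down, z forward; pixel columns grow to the right and rows downward; lengths in m; the calibration is good to about 2 mm. A picture is of the moment at which its call begins: read the wrist's pose just before it.
- ctrl.hand_in(): hands the job in; it is judged then, once.
The state is a dict: "time_s": time; "joint_pos": joint angles; "dq": joint speeds; "tau": joint torques, N m; "position": TCP position; "tool_rot": TCP orientation; "ft_force": force on the tool from outside, world axes, zero at the start; "moment": the same for the moment, N m; "gripper_width": finger opening in m; "finger_force": force on a finger pad.
Only numpy, scipy, OpenCV 4.12 (cv2) and the standard library are available. Lean on these libraries where they do the work, as an engineer would, in place of code of your own. Each camera call takes 0.05 s, during which the arm holds its last target. There are 200 camera calls.

## Task

The lid of the steel pressure filter holder lies loosely on its gasket under four wing nuts: tighten them clockwise, crosswise and in two rounds, so that it goes down evenly. First give each nut about an eighth of a turn, two opposite nuts and then the other two; then go round crosswise once more and turn each nut until it comes up firm as the lid lands, without forcing it. Leave the other things on the bench where they are.

Things in the scene. Friction and masses are not known exactly. Their poses are not given: they have to be found in the camera images.
- holder: stainless filter holder on three short legs, fixed to the worktop: a round flange 100 mm across with four lugs, its upper face 61 mm above the worktop. Origin on its central axis at worktop height, z up; four studs stand 60 mm from the axis at 45, 135, 225 and 315 deg from its x axis (anticlockwise from above).
- lid: loose round steel lid, 100 mm across, 12 mm thick, a slotted lug round each stud, a hose stub in the middle (30 mm above its upper face). Origin: centre of its underside. It lies on a springy orange gasket 5 mm above the flange; the nuts press it down until it lands on metal stops under it, 1.3 to 2.1 mm lower. How far differs from set to set; it is felt in the nuts, not seen.
- nut_0: wing nut with blue plastic wing on the stud at 45 deg of the holder, straight across the lid from nut_2. Origin on the stud axis at its underside, about 78 mm above the worktop. Wing: 46 mm long along the nut's x, 10 mm thick along y, from 24 to 43 mm above the origin (from 12 mm within 12 mm of the axis), over a hub 18 mm across and 12 mm high. z up.
- nut_0_tip (a point): point at one end of nut_0's wing, 20 mm from the stud axis along the nut's x, 33 mm above the nut's origin; it turns with the nut. All nuts: grip the wing across its thickness, on the stud axis, with the TCP 34 mm above the origin. They tighten clockwise seen from above, go down 10 mm per whole turn (1.59 mm per rad), start loose up to 0.9 mm above the lid, and stay where they are left.
- nut_1: wing nut with blue plastic wing on the stud at 135 deg of the holder, straight across the lid from nut_3. Origin on the stud axis at its underside, about 78 mm above the worktop. Wing: 46 mm long along the nut's x, 10 mm thick along y, from 24 to 43 mm above the origin (from 12 mm within 12 mm of the axis), over a hub 18 mm across and 12 mm high. z up.
- nut_1_tip (a point): point at one end of nut_1's wing, 20 mm from the stud axis along the nut's x, 33 mm above the nut's origin; it turns with the nut. Feel of all nuts: 0.05 to 0.15 N m while the gasket yields; the lid lands 0.8 to 1.9 rad from the start, then the torque while turning climbs by 0.1 to 0.15 N m per 0.1 rad (at rest it reads 0.2 to 0.3 less). 0.4 to 0.6 N m while turning is firm; 0.9 N m is forced.
- nut_2: wing nut with blue plastic wing on the stud at 225 deg of the holder, straight across the lid from nut_0. Origin on the stud axis at its underside, about 78 mm above the worktop. Wing: 46 mm long along the nut's x, 10 mm thick along y, from 24 to 43 mm above the origin (from 12 mm within 12 mm of the axis), over a hub 18 mm across and 12 mm high. z up.
- nut_2_tip (a point): point at one end of nut_2's wing, 20 mm from the stud axis along the nut's x, 33 mm above the nut's origin; it turns with the nut.
- nut_3: wing nut with blue plastic wing on the stud at 315 deg of the holder, straight across the lid from nut_1. Origin on the stud axis at its underside, about 78 mm above the worktop. Wing: 46 mm long along the nut's x, 10 mm thick along y, from 24 to 43 mm above the origin (from 12 mm within 12 mm of the axis), over a hub 18 mm across and 12 mm high. z up.
- nut_3_tip (a point): point at one end of nut_3's wing, 20 mm from the stud axis along the nut's x, 33 mm above the nut's origin; it turns with the nut.
- pipettor: white and blue pipettor lying on the worktop, 229 mm long; a bystander, origin under its centre
- beaker_50: small clear beaker, 48 mm across, 58 mm high; a bystander, origin under its centre
- forceps: thin steel forceps lying flat, 135 mm long; a bystander, origin under its centre
- timer: white count-down timer lying flat, 66 mm square, 19 mm high; a bystander, origin under its centre
- marker_0: white felt marker with a blue cap lying flat, 132 mm long; a bystander, origin under its centre
- beaker_250: clear beaker, 74 mm across, 92 mm high; a bystander, origin under its centre

How it is judged:
By the outcome, as a careful person would: the job done as asked, in the order asked, and still so for the second after the job is handed in, with the robot touching nothing.
It also fails if it takes over 72 s, if anything falls off the work surface, if the arm or the gripper's body presses on something with over 40 N, if the wrist force passes 120 N, or if a joint passes its speed limit or range.

## Working session

There is one attempt and no reset: what is moved stays moved. The work goes in short steps, Python scripts to look and compute and a tool call to move; the robot and the scene stay as the last step left them, time stands still between calls to the robot, and variables do not carry over. Pictures are saved under pics/ and viewed, at most 10 in all, crops included, and the job is handed in when it is done.

Besides the shell and the picture viewer there is one more tool, called after "Call:" as name(argument=value, ...) on one line, values as JSON. servo_tool: Moves the arm, as the interface text tells. Its arguments: {"type":"object","properties":{"moves":{"type":"array"},"hand":{"type":"number"},"squeeze":{"type":"number"}},"required":["moves"]}

```bash
mkdir -p pics; ls; cat > h.py <<'E'
import numpy as np, cv2
from cell import ctrl
from scipy.spatial.transform import Rotation as Ro
def snap(name):
    st=ctrl.state(); s=ctrl.snapshot(name)
    f=s["img"].shape[0]/2/np.tan(np.radians(s["fov_y"])/2)
    if name=="wrist":
        T=np.array(s["tool_from_camera"]); Rt=Ro.from_rotvec(st["tool_rot"]).as_matrix()
        Rcw=Rt@T[:3,:3]; C=Rt@T[:3,3]+np.array(st["position"])
    else:
        R=np.array(s["R"]); Rcw=R.T; C=-R.T@np.array(s["t"])
    return s,f,Rcw,C
def cloud(s,f,Rcw,C):
    z=s["range_z"]; v,u=np.indices(z.shape)
    P=np.stack([(u-s["cx"])/f*z,(v-s["cy"])/f*z,z],-1)@Rcw.T+C
    P[z==0]=np.nan
    return P
def blue(s):
    h=cv2.cvtColor(s["img"],cv2.COLOR_BGR2HSV)
    return cv2.inRange(h,(95,100,40),(130,255,255))
def ray(s,f,Rcw,C,u,v,z):
    d=Rcw@np.array([(u-s["cx"])/f,(v-s["cy"])/f,1]); return C+d*(z-C[2])/d[2]
E
python3 - <<'E'
from h import *
print(ctrl.state())
for n in ("top","scene"):
    q=snap(n); s=q[0]; cv2.imwrite(f"pics/{n}0.png",s["img"]); print(n,q[1],q[3]); P=cloud(*q)
    m=blue(s); k,l,st,c=cv2.connectedComponentsWithStats(m)
    for i in range(1,k):
        if st[i,4]>25:
            print(i,st[i],c[i],np.nanmedian(P[l==i],0).round(4),np.nanmax(P[l==i][:,2]).round(4))
E
```

```text
pics
{'time_s': 0.0, 'joint_pos': array([-1.14821945,  0.68999777, -0.19447446,  1.56638126,  0.15730287,
        0.90249666, -0.21512164]), 'dq': array([-0.00045745, -0.0003444 ,  0.00072062, -0.00020656,  0.00205183,
        0.00151575,  0.00013081]), 'tau': array([-1.19850561e-04, -5.39609563e+01, -1.26635347e+00, -1.58545482e+01,
        9.16970777e-03,  9.35265241e-03, -1.43269567e-06]), 'position': array([0.23673658, 0.57774482, 0.2491645 ]), 'tool_rot': array([-6.06751596e-01, -3.08223525e+00,  2.95692902e-03]), 'ft_force': array([-0.1843659 ,  0.05138204,  0.97484645]), 'moment': array([-0.02539616, -0.00580232,  0.01799708]), 'finger_force': 0.0, 'gripper_width': 0.08530269546732952}
top 541.8387531675276 [ 0.20725505 -0.01397169  1.53511058]
1 [   0    0   80   90 4374] [38.32350251 36.35939643] [0.9059 0.6923 0.1974] 0.2101
2 [452  58  15  15 166] [458.63253012  65.28915663] [ 0.9359 -0.4591  0.1259] 0.135
9 [   0  166   44   77 2047] [ 19.75525159 206.40351734] [0.4503 0.7518 0.0156] 0.0264
10 [260 178   8  17  71] [263.53521127 185.28169014] [0.548  0.0586 0.1193] 0.1251
[... 1816 characters left out ...]
9] 0.1241
27 [203 190  11   6  56] [207.57142857 192.25      ] [0.4022 0.3832 0.0109] 0.0212
28 [235 192  14   9 102] [241.38235294 195.55882353] [0.4394 0.1079 0.1072] 0.1243
30 [257 198   4  11  30] [258.83333333 202.33333333] [0.4649 0.0214 0.1176] 0.1227
38 [462 222  14  12 135] [468.42222222 227.48148148] [ 0.9314 -0.4659  0.124 ] 0.1331
54 [185 265   8  13  34] [188.97058824 270.70588235] [ 0.3269  0.6359 -0.563 ] -0.5025
68 [ 375  288   86   76 2818] [417.44038325 325.50816182] [ 0.571  -0.6212  0.0229] 0.1142
81 [265 313   7  11  69] [268.20289855 318.04347826] [ 0.2751 -0.3936  0.024 ] 0.0317
89 [ 247  320   78  100 2474] [283.17946645 385.88763137] [ 0.3265 -0.3705 -0.3091] -0.1618
```

```bash
python3 - <<'E'
import cv2
a=cv2.imread("pics/top0.png")[140:300,170:410]; cv2.imwrite("pics/topc.png",cv2.resize(a,None,fx=3,fy=3,interpolation=cv2.INTER_CUBIC))
E
```

```text
(no output)
```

View pics/topc.png

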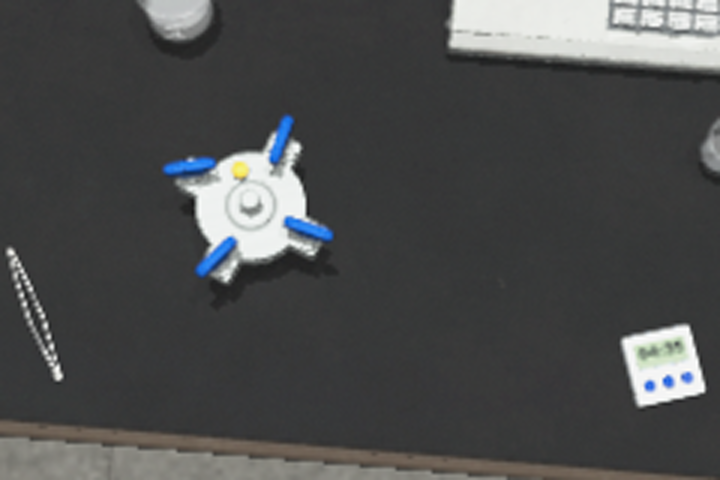

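View pics/scene0.png

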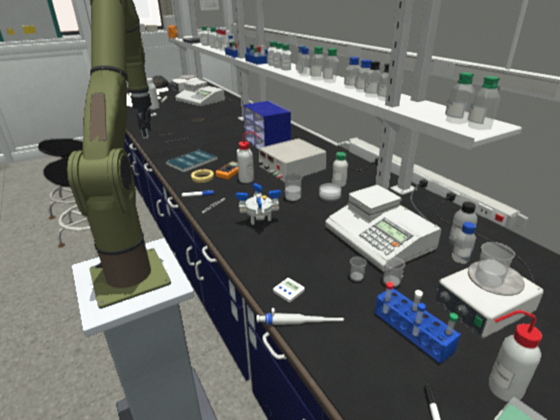

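Call:
servo_tool(moves=[[[-3.6,-3.15,0,0],[-7.2,-6.3,0,0],[-10.8,-9.45,0,0],[-14.4,-12.6,0,0],[-18,-15.75,0,0],[-21.6,-18.9,0,0],[-25.2,-22,0,0],[-28.8,-25.2,0,0]]], hand=3.5)

```text
time_s: 0.9
position: [0.4084, 0.2343, 0.2499]
tool_rot: [-0.606, -3.082, 0.0]
ft_force: [1.4, 0.5, -0.6]
gripper_width: 0.0352
finger_force: 0.0
```

Call:
servo_tool(moves=[[[-3.6,-3.15,0,0],[-7.2,-6.3,0,0],[-10.8,-9.45,0,0],[-13,-11.5,0,0],[-13,-11.5,0,0],[-13,-11.5,0,0],[-13,-11.5,0,0]]])

```text
time_s: 1.6
position: [0.484, 0.0817, 0.2499]
tool_rot: [-0.603, -3.082, -0.001]
ft_force: [-0.3, 0.2, 0.0]
gripper_width: 0.0351
finger_force: 0.0
```

```bash
python3 - <<'E'
from h import *
st=ctrl.state(); print(st["time_s"],st["joint_pos"].round(3),st["position"],st["tool_rot"],st["gripper_width"])
q=snap("wrist"); s=q[0]; cv2.imwrite("pics/w1.png",s["img"]); P=cloud(*q); print(q[3],q[2].round(3))
m=blue(s); k,l,stt,c=cv2.connectedComponentsWithStats(m)
for i in range(1,k):
    if stt[i,4]>100:
        print(i,stt[i],c[i].round(1),np.nanmedian(P[l==i],0).round(4),np.nanmax(P[l==i][:,2]).round(4))
E
```

```text
1.6 [-0.086  0.523 -0.268  1.958  0.208  0.687  0.702] [0.48398596 0.08168142 0.24988879] [-6.03356522e-01 -3.08229645e+00 -1.15859092e-03] 0.035128937238862026
[0.41288849 0.10959389 0.37329338] [[ 0.378  0.883  0.279]
 [ 0.926 -0.361 -0.112]
 [ 0.002  0.3   -0.954]]
1 [506   0  24  32 564] [516.7  14.7] [0.4107 0.3798 0.0131] 0.0204
2 [277 119  25  54 623] [288.5 144.9] [0.435  0.1079 0.1202] 0.1229
3 [330 197  46  35 588] [355.  212.2] [0.513  0.1433 0.1199] 0.1231
4 [195 200  51  22 737] [220.4 210.8] [0.4664 0.0289 0.1192] 0.1225
7 [278 252  15  43 426] [284.7 273.4] [0.5459 0.0599 0.1207] 0.123
```

View pics/w1.png

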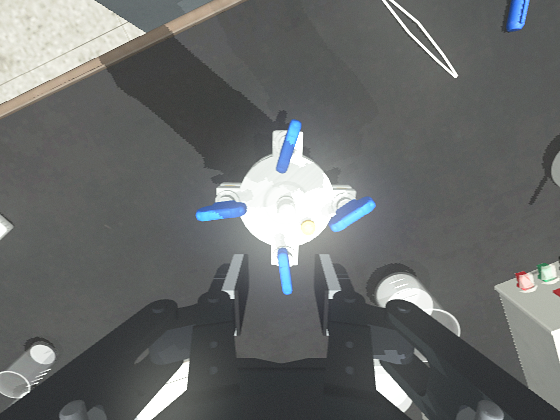

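```bash
cat >> h.py <<'E'
def nuts(name="wrist",zt=None):
    q=snap(name); s=q[0]; P=cloud(*q); m=blue(s); k,l,stt,c=cv2.connectedComponentsWithStats(m); out=[]
    for i in range(1,k):
        if stt[i,4]<40: continue
        X=P[l==i]; X=X[np.isfinite(X[:,0])]
        if len(X)<30 or abs(np.median(X[:,2])-.12)>.015: continue
        zt_=np.percentile(X[:,2],90); X=X[X[:,2]>zt_-.004]
        (cx,cy),wh,a=cv2.minAreaRect((X[:,:2]*1000).astype(np.float32))
        w=X[:,:2]-[cx/1000,cy/1000]; d=np.linalg.svd(w-w.mean(0))[2][0] if len(w)<3000 else None
        out.append((cx/1000,cy/1000,np.degrees(np.arctan2(d[1],d[0]))%180,max(wh),min(wh),zt_))
    return np.array(out)
E
python3 - <<'E'
from h import *
np.set_printoptions(suppress=True)
n=nuts(); n=n[np.linalg.norm(n[:,:2]-[.49,.083],axis=1)<.09]; print(n.round(4))
c=n[:,:2].mean(0); d=n[:,:2]-c; a=np.degrees(np.arctan2(d[:,1],d[:,0])); print(c,np.linalg.norm(d,axis=1),a,a%90)
t=nuts("top");print(t.round(4))
E
```

```text
[[  0.4369   0.1067 139.9629  43.7731   9.1756   0.1216]
 [  0.5156   0.1381 103.9822  43.7754  10.0192   0.1216]
 [  0.4684   0.0287  74.9832  44.6359  10.1521   0.121 ]
 [  0.547    0.0594 165.572   44.6969   9.7367   0.1217]]
[0.49196325 0.08323989] [0.05986806 0.05974001 0.05940219 0.0599596 ] [ 156.94238453   66.68483092 -113.40400881  -23.3808884 ] [66.94238453 66.68483092 66.59599119 66.6191116 ]
[[  0.936   -0.4619   8.0353  32.69    29.4411   0.13  ]
 [  0.4612   0.1206  30.7314 125.2732  15.4599   0.123 ]]
```

Call:
servo_tool(moves=[[[2,0.2,3,6],[4,0.4,6,12],[5.3,0.56,9,17.8],[5.3,0.56,10,17.8],[5.3,0.56,12,17.8],[5.3,0.56,13.2,17.8],[5.3,0.56,13.7,17.8],[5.3,0.56,13.7,17.8]]])

```text
time_s: 2.55
position: [0.4383, 0.1057, 0.113]
tool_rot: [1.074, 2.952, 0.0]
ft_force: [-0.5, -0.4, 0.7]
gripper_width: 0.0349
finger_force: 0.0
```

```bash
cat >> h.py <<'E'
NUT={'A':(.4369,.1069),'B':(.5157,.1383),'C':(.4683,.0281),'D':(.5471,.0595)}
def head(): 
    v=Ro.from_rotvec(ctrl.state()["tool_rot"]).as_matrix()[:,0]; return np.degrees(np.arctan2(v[1],v[0]))
def show():
    s=ctrl.state(); print("t",round(s["time_s"],2),"p",(s["position"]*1000).round(1),"head",round(head(),1),"q7",s["joint_pos"][6].round(2),"dq7",s["dq"][6].round(3),"F",s["ft_force"].round(1),"M",s["moment"].round(3),"w",round(s["gripper_width"],4),"ff",round(s["finger_force"],1))
def to(n,hd,z):
    s=ctrl.state(); R=Ro.from_rotvec(s["tool_rot"]).as_matrix(); d=np.array([*NUT[n],z])-s["position"]
    print(n,"shift cm",(R.T@d*100).round(2),"turn",round((head()-hd+90)%180-90,1),"or +-180")
E
python3 - <<'E'
from h import *
show(); to('A',140,.1125)
s=snap("wrist")[0]; cv2.imwrite("pics/w2.png",s["img"])
E
```

```text
t 2.55 p [438.3 105.7 113. ] head 140.0 q7 0.32 dq7 -0.004 F [-0.5 -0.4  0.7] M [-0.003 -0.039  0.001] w 0.0349 ff 0.0
A shift cm [0.18 0.   0.05] turn 0.0 or +-180
```

View pics/w2.png

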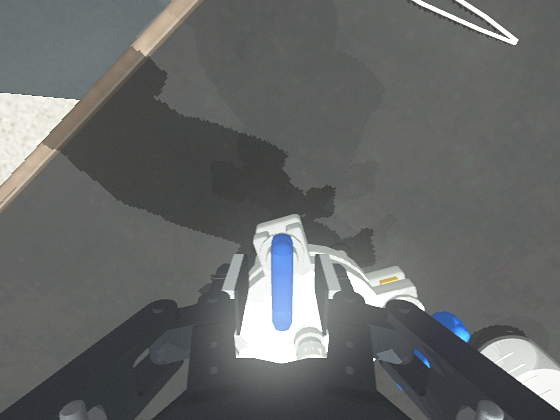

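The blue wing (column ~282, rows 235–330) stands centred between the pads. I correct 1.8 mm along it, grip, and turn 44° in two calls.

Call:
servo_tool(moves=[[[0.2,0,0,0],[0.2,0,0,0],[0.2,0,0,0],[0.2,0,0,0],[0.2,0,0,0]]], hand=0.5, squeeze=50)

```text
time_s: 3.1
position: [0.4367, 0.1075, 0.1138]
tool_rot: [1.075, 2.951, 0.003]
ft_force: [-0.5, 1.5, 6.5]
gripper_width: 0.0091
finger_force: 52.1
```

```bash
python3 -c "
from h import *
show()"
```

```text
t 3.1 p [436.7 107.5 113.8] head 140.0 q7 0.32 dq7 0.0 F [-0.5  1.5  6.5] M [0.252 0.122 0.045] w 0.0091 ff 52.1
```

Call:
servo_tool(moves=[[[0,0,0.02,5.5],[0,0,0.03,11],[0,0,0.05,16.5],[0,0,0.06,22]]])

```text
time_s: 3.5
position: [0.4367, 0.1076, 0.1132]
tool_rot: [1.623, 2.689, 0.003]
ft_force: [-1.0, 1.3, 6.6]
gripper_width: 0.0089
finger_force: 52.1
```

```bash
python3 -c "
from h import *
show()"
```

```text
t 3.5 p [436.7 107.6 113.2] head 117.8 q7 0.11 dq7 -0.497 F [-1.   1.3  6.6] M [0.242 0.189 0.063] w 0.0089 ff 52.1
```

Call:
servo_tool(moves=[[[0,0,0.02,5.5],[0,0,0.03,11],[0,0,0.05,16.5],[0,0,0.06,22.2],[0,0,0.06,22.2]]])

```text
time_s: 4.0
position: [0.4368, 0.1076, 0.1126]
tool_rot: [2.109, 2.327, 0.003]
ft_force: [-0.4, 1.4, 6.7]
gripper_width: 0.0093
finger_force: 52.2
```

```bash
python3 -c "
from h import *
show()"
```

```text
t 4.0 p [436.8 107.6 112.6] head 95.6 q7 -0.09 dq7 0.032 F [-0.4  1.4  6.7] M [ 0.295  0.112 -0.075] w 0.0093 ff 52.2
```

Call:
servo_tool(moves=[[[0,0,0,0],[0,0,0,0],[0,0,-2,0],[0,0,-5,0],[0,0,-5,0]]], hand=3.5)

```text
time_s: 4.5
position: [0.4376, 0.1069, 0.1641]
tool_rot: [2.106, 2.327, 0.006]
ft_force: [-0.0, -0.1, -0.2]
gripper_width: 0.035
finger_force: 0.0
```

```bash
python3 -c "
from h import *
show(); to('D',165.6,.1125)"
```

```text
t 4.5 p [437.6 106.9 164.1] head 95.7 q7 -0.09 dq7 0.003 F [-0.  -0.1 -0.2] M [ 0.032 -0.069 -0.051] w 0.035 ff 0.0
D shift cm [-5.81 10.4   5.21] turn -69.9 or +-180
```

Call:
servo_tool(moves=[[[-0.7,1.2,0,-8],[-1.5,2.5,0,-16],[-2.2,3.8,0,-24],[-3,5.2,0,-32],[-3.7,6.5,0,-40],[-4.4,7.8,0,-48],[-5.1,9.1,0,-56],[-5.8,10.4,0,-64]]])

```text
time_s: 5.3
position: [0.5454, 0.059, 0.1611]
tool_rot: [-0.544, -3.093, 0.0]
ft_force: [0.4, 0.4, -0.5]
gripper_width: 0.0348
finger_force: 0.0
```

Call:
servo_tool(moves=[[[0,0,1,-5.9],[0,0,2.5,-5.9],[0,0,2.5,-5.9]]])

```text
time_s: 5.6
position: [0.5438, 0.0589, 0.1347]
tool_rot: [-0.393, -3.112, 0.002]
ft_force: [0.2, -0.3, 0.7]
gripper_width: 0.0351
finger_force: 0.0
```

```bash
python3 -c "
from h import *
show(); to('D',165.6,.1135)"
```

```text
t 5.6 p [543.8  58.9 134.7] head 165.6 q7 0.79 dq7 0.005 F [ 0.2 -0.3  0.7] M [-0.012  0.057 -0.076] w 0.0351 ff 0.0
D shift cm [-0.32  0.14  2.12] turn 0.0 or +-180
```

Call:
servo_tool(moves=[[[-0.3,0.13,1,0],[-0.3,0.13,2.1,0],[-0.3,0.13,2.1,0]]])

```text
time_s: 5.9
position: [0.5478, 0.06, 0.1143]
tool_rot: [-0.392, -3.115, 0.001]
ft_force: [-0.5, -0.7, 1.6]
gripper_width: 0.0351
finger_force: 0.0
```

Call:
servo_tool(moves=[[[0,0,0,0],[0,0,0,0],[0,0,0,0],[0,0,0,0],[0,0,0,0]]], hand=0.5)

```text
time_s: 6.4
position: [0.5486, 0.0596, 0.1161]
tool_rot: [0.394, 3.117, -0.001]
ft_force: [-0.8, -1.9, 4.4]
gripper_width: 0.0091
finger_force: 51.5
```

```bash
python3 -c "
from h import *
show()"
```

```text
t 6.4 p [548.6  59.6 116.1] head 165.6 q7 0.78 dq7 -0.0 F [-0.8 -1.9  4.4] M [-0.346  0.306 -0.034] w 0.0091 ff 51.5
```

Call:
servo_tool(moves=[[[0,0,0.02,5.5],[0,0,0.03,11],[0,0,0.05,16.5],[0,0,0.06,22]]])

```text
time_s: 6.8
position: [0.5484, 0.0591, 0.1155]
tool_rot: [-0.987, -2.983, 0.002]
ft_force: [-2.0, -2.9, 2.6]
gripper_width: 0.009
finger_force: 51.6
```

```bash
python3 -c "
from h import *
show()"
```

```text
t 6.8 p [548.4  59.1 115.5] head 143.4 q7 0.53 dq7 -0.605 F [-2.  -2.9  2.6] M [-0.545  0.318  0.05 ] w 0.009 ff 51.6
```

Call:
servo_tool(moves=[[[0,0,0.02,5.5],[0,0,0.03,11],[0,0,0.05,16.5],[0,0,0.06,22.2],[0,0,0.06,22.2]]])

```text
time_s: 7.3
position: [0.548, 0.0588, 0.1149]
tool_rot: [1.539, 2.739, -0.004]
ft_force: [-2.5, -4.5, 6.1]
gripper_width: 0.009
finger_force: 51.9
```

```bash
python3 -c "
from h import *
show()"
```

```text
t 7.3 p [548.   58.8 114.9] head 121.4 q7 0.29 dq7 0.052 F [-2.5 -4.5  6.1] M [-0.873  0.502 -0.055] w 0.009 ff 51.9
```

Call:
servo_tool(moves=[[[0,0,0,0],[0,0,0,0],[0,0,-2,0],[0,0,-5,0],[0,0,-5,0]]], hand=3.5)

```text
time_s: 7.8
position: [0.5514, 0.0614, 0.1677]
tool_rot: [1.532, 2.737, 0.009]
ft_force: [1.6, -0.3, 0.7]
gripper_width: 0.0351
finger_force: 0.0
```

```bash
python3 -c "
from h import *
show(); to('B',104,.113)"
```

```text
t 7.8 p [551.4  61.4 167.7] head 121.5 q7 0.3 dq7 -0.003 F [ 1.6 -0.3  0.7] M [-0.048 -0.052 -0.03 ] w 0.0351 ff 0.0
B shift cm [8.44 0.93 5.46] turn 17.5 or +-180
```

Call:
servo_tool(moves=[[[2,0.2,0,5],[4,0.45,0,10],[6,0.7,0,15],[8.4,0.93,1,17.5],[8.4,0.93,3,17.5],[8.4,0.93,3,17.5]]])

```text
time_s: 8.4
position: [0.511, 0.1379, 0.1325]
tool_rot: [-1.929, -2.475, 0.004]
ft_force: [-0.3, -0.8, 0.2]
gripper_width: 0.0349
finger_force: 0.0
```

```bash
python3 -c "
from h import *
show(); to('B',104,.113)"
```

```text
t 8.4 p [511.  137.9 132.5] head 104.1 q7 -0.03 dq7 -0.001 F [-0.3 -0.8  0.2] M [-0.009 -0.018  0.009] w 0.0349 ff 0.0
B shift cm [-0.07  0.47  1.95] turn 0.1 or +-180
```

Call:
servo_tool(moves=[[[-0.07,0.45,1,0],[-0.07,0.45,1.9,0],[-0.07,0.45,1.9,0]]])

```text
time_s: 8.7
position: [0.5172, 0.1363, 0.1146]
tool_rot: [-1.936, -2.473, 0.002]
ft_force: [-1.2, 0.1, -0.7]
gripper_width: 0.035
finger_force: 0.0
```

Call:
servo_tool(moves=[[[0,0,0,0],[0,0,0,0],[0,0,0,0],[0,0,0,0],[0,0,0,0]]], hand=0.5)

```text
time_s: 9.2
position: [0.5166, 0.1365, 0.116]
tool_rot: [-1.936, -2.473, 0.002]
ft_force: [-3.0, -1.7, 5.8]
gripper_width: 0.0091
finger_force: 50.7
```

```bash
python3 -c "
from h import *
show()"
```

```text
t 9.2 p [516.6 136.5 116. ] head 103.9 q7 -0.03 dq7 0.001 F [-3.  -1.7  5.8] M [-0.347  0.717 -0.049] w 0.0091 ff 50.7
```

Call:
servo_tool(moves=[[[0,0,0.02,5.5],[0,0,0.03,11],[0,0,0.05,16.5],[0,0,0.06,22]]])

```text
time_s: 9.6
position: [0.5158, 0.1364, 0.1153]
tool_rot: [-2.375, -2.054, 0.004]
ft_force: [-4.6, -2.7, 7.7]
gripper_width: 0.0091
finger_force: 50.9
```

```bash
python3 -c "
from h import *
show()"
```

```text
t 9.6 p [515.8 136.4 115.3] head 81.7 q7 -0.26 dq7 -0.567 F [-4.6 -2.7  7.7] M [-0.464  1.087  0.035] w 0.0091 ff 50.9
```

Call:
servo_tool(moves=[[[0.05,0,0.02,5.5],[0.1,0,0.03,11],[0.1,0,0.05,16.5],[0.1,0,0.06,22.2],[0.1,0,0.06,22.2]]])

```text
time_s: 10.1
position: [0.515, 0.1367, 0.1147]
tool_rot: [-2.726, -1.56, 0.008]
ft_force: [-6.7, -3.1, 10.3]
gripper_width: 0.0088
finger_force: 51.3
```

```bash
python3 -c "
from h import *
show()"
```

```text
t 10.1 p [515.  136.7 114.7] head 59.6 q7 -0.49 dq7 0.039 F [-6.7 -3.1 10.3] M [-0.752  1.403 -0.087] w 0.0088 ff 51.3
```

Call:
servo_tool(moves=[[[0,0,0,0],[0,0,0,0],[0,0,-2,0],[0,0,-5,0],[0,0,-5,0]]], hand=3.5)

```text
time_s: 10.6
position: [0.5206, 0.1387, 0.1674]
tool_rot: [2.722, 1.564, 0.012]
ft_force: [0.6, 0.7, -0.8]
gripper_width: 0.0353
finger_force: 0.0
```

```bash
python3 -c "
from h import *
show(); to('C',75,.113)"
```

```text
t 10.6 p [520.6 138.7 167.4] head 59.7 q7 -0.52 dq7 0.013 F [ 0.6  0.7 -0.8] M [-0.018 -0.052  0.008] w 0.0353 ff 0.0
C shift cm [-12.22   1.02   5.37] turn -15.3 or +-180
```

Call:
servo_tool(moves=[[[-4,0.3,0,-5],[-8,0.6,0,-10],[-12.2,1,0,-15.3],[-12.2,1,1.5,-15.3],[-12.2,1,3,-15.3],[-12.2,1,3,-15.3],[-12.2,1,3,-15.3]]])

```text
time_s: 11.3
position: [0.465, 0.0279, 0.1342]
tool_rot: [-2.491, -1.913, -0.0]
ft_force: [0.3, 0.0, -1.1]
gripper_width: 0.0348
finger_force: 0.0
```

```bash
python3 -c "
from h import *
show(); to('C',75,.113)"
```

```text
t 11.3 p [465.   27.9 134.2] head 75.1 q7 -0.16 dq7 0.0 F [ 0.3  0.  -1.1] M [ 0.071  0.015 -0.001] w 0.0348 ff 0.0
C shift cm [0.11 0.32 2.12] turn 0.1 or +-180
```

Call:
servo_tool(moves=[[[0.1,0.3,1,0],[0.1,0.3,2.1,0],[0.1,0.3,2.1,0],[0.1,0.3,2.1,0]]])

```text
time_s: 11.7
position: [0.4675, 0.0279, 0.113]
tool_rot: [-2.491, -1.913, 0.001]
ft_force: [0.3, 0.6, 0.5]
gripper_width: 0.0347
finger_force: 0.0
```

Call:
servo_tool(moves=[[[0,0,0,0],[0,0,0,0],[0,0,0,0],[0,0,0,0],[0,0,0,0]]], hand=0.5)

```text
time_s: 12.2
position: [0.468, 0.0277, 0.1137]
tool_rot: [2.492, 1.913, 0.001]
ft_force: [0.2, -0.6, 4.9]
gripper_width: 0.0092
finger_force: 52.0
```

```bash
python3 -c "
from h import *
show()"
```

```text
t 12.2 p [468.   27.7 113.7] head 75.0 q7 -0.15 dq7 -0.0 F [ 0.2 -0.6  4.9] M [-0.037  0.076  0.02 ] w 0.0092 ff 52.0
```

Call:
servo_tool(moves=[[[0,0,0.02,5.5],[0,0,0.03,11],[0,0,0.05,16.5],[0,0,0.06,22]]])

```text
time_s: 12.6
position: [0.4678, 0.0279, 0.1131]
tool_rot: [-2.814, -1.397, -0.001]
ft_force: [-0.5, -0.5, 4.6]
gripper_width: 0.0091
finger_force: 52.2
```

```bash
python3 -c "
from h import *
show()"
```

```text
t 12.6 p [467.8  27.9 113.1] head 52.8 q7 -0.36 dq7 -0.513 F [-0.5 -0.5  4.6] M [0.001 0.184 0.038] w 0.0091 ff 52.2
```

Call:
servo_tool(moves=[[[0,0,0.02,5.5],[0,0,0.03,11],[0,0,0.05,16.5],[0,0,0.06,22.2],[0,0,0.06,22.2]]])

```text
time_s: 13.1
position: [0.4676, 0.0281, 0.1125]
tool_rot: [-3.029, -0.831, -0.0]
ft_force: [-1.2, 0.2, 5.5]
gripper_width: 0.0091
finger_force: 52.3
```

```bash
python3 -c "
from h import *
show()"
```

```text
t 13.1 p [467.6  28.1 112.5] head 30.7 q7 -0.57 dq7 0.034 F [-1.2  0.2  5.5] M [ 0.131  0.23  -0.106] w 0.0091 ff 52.3
```

Call:
servo_tool(moves=[[[0,0,0,0],[0,0,0,0],[0,0,-3,0],[0,0,-8,-8],[1,1,-13,-16],[2,1,-14,-24],[2,1,-14,-32],[2,1,-14,-40]]], hand=3.5)

```text
time_s: 13.9
position: [0.4905, 0.0297, 0.2528]
tool_rot: [2.554, 1.828, 0.002]
ft_force: [-0.1, -0.3, -0.5]
gripper_width: 0.035
finger_force: 0.0
```

```bash
python3 -c "
from h import *
np.set_printoptions(suppress=True)
show(); to('A',95.7,.1125)
print(nuts().round(4)); cv2.imwrite('pics/w3.png',snap('wrist')[0]['img'])"
```

```text
t 13.9 p [490.5  29.7 252.8] head 71.2 q7 -0.23 dq7 1.004 F [-0.1 -0.3 -0.5] M [ 0.007 -0.004  0.01 ] w 0.035 ff 0.0
A shift cm [ 5.57 -7.58 14.02] turn -24.5 or +-180
[[  0.5159   0.1379  57.6428  44.0019   9.2279   0.1205]
 [  0.4377   0.1065  95.5997  44.217   10.2645   0.12  ]
 [  0.5474   0.0592 121.7624  44.5461   9.612    0.1205]
 [  0.4691   0.028   30.9727  44.5712   9.9697   0.1198]]
```

Call:
servo_tool(moves=[[[1.8,-2.5,3,-8],[3.7,-5,6,-16],[5.5,-7.5,9,-24.4],[5.5,-7.5,11,-24.4],[5.5,-7.5,12,-24.4],[5.5,-7.5,12,-24.4],[5.5,-7.5,12,-24.4]]])

```text
time_s: 14.7
position: [0.4381, 0.1052, 0.1326]
tool_rot: [2.121, 2.316, 0.001]
ft_force: [0.2, -0.6, -0.5]
gripper_width: 0.0347
finger_force: 0.0
```

```bash
python3 -c "
from h import *
show(); to('A',95.6,.112)"
```

```text
t 14.7 p [438.1 105.2 132.6] head 95.1 q7 -0.03 dq7 0.006 F [ 0.2 -0.6 -0.5] M [ 0.003 -0.    -0.01 ] w 0.0347 ff 0.0
A shift cm [ 0.18 -0.11  2.06] turn -0.5 or +-180
```

Call:
servo_tool(moves=[[[0.2,-0.1,1,-0.5],[0.2,-0.1,2,-0.5],[0.2,-0.1,2,-0.5]]])

```text
time_s: 15.0
position: [0.4357, 0.1078, 0.1113]
tool_rot: [-2.108, -2.329, 0.002]
ft_force: [0.1, 0.6, 1.2]
gripper_width: 0.0351
finger_force: 0.0
```

Call:
servo_tool(moves=[[[0,0,0,0],[0,0,0,0],[0,0,0,0],[0,0,0,0],[0,0,0,0]]], hand=0.5)

```text
time_s: 15.5
position: [0.4367, 0.1079, 0.1124]
tool_rot: [2.108, 2.329, 0.002]
ft_force: [2.1, -0.6, -0.6]
gripper_width: 0.0092
finger_force: 52.1
```

```bash
python3 -c "
from h import *
show()"
```

```text
t 15.5 p [436.7 107.9 112.4] head 95.7 q7 -0.03 dq7 0.001 F [ 2.1 -0.6 -0.6] M [-0.135 -0.347 -0.109] w 0.0092 ff 52.1
```

Call:
servo_tool(moves=[[[0,0,0.01,4],[0,0,0.02,8],[0,0,0.03,12],[0,0,0.04,16]]])

```text
time_s: 15.9
position: [0.4369, 0.1079, 0.112]
tool_rot: [2.413, 2.01, 0.002]
ft_force: [1.2, -0.8, 0.9]
gripper_width: 0.0088
finger_force: 52.2
```

```bash
python3 -c "
from h import *
show()"
```

```text
t 15.9 p [436.9 107.9 112. ] head 79.6 q7 -0.17 dq7 -0.361 F [ 1.2 -0.8  0.9] M [-0.09  -0.375  0.058] w 0.0088 ff 52.2
```

Call:
servo_tool(moves=[[[0,0,0.01,4],[0,0,0.02,8],[0,0,0.03,12],[0,0,0.04,16]]])

```text
time_s: 16.3
position: [0.437, 0.1079, 0.1116]
tool_rot: [2.669, 1.655, 0.003]
ft_force: [1.5, -1.0, 0.7]
gripper_width: 0.0088
finger_force: 52.5
```

```bash
python3 -c "
from h import *
show()"
```

```text
t 16.3 p [437.  107.9 111.6] head 63.6 q7 -0.32 dq7 -0.362 F [ 1.5 -1.   0.7] M [-0.202 -0.378  0.254] w 0.0088 ff 52.5
```

Call:
servo_tool(moves=[[[0,0,0.01,3],[0,0,0.01,6]]])

```text
time_s: 16.5
position: [0.437, 0.1079, 0.1115]
tool_rot: [2.752, 1.513, 0.003]
ft_force: [2.7, -1.5, 1.4]
gripper_width: 0.0091
finger_force: 52.6
```

```bash
python3 -c "
from h import *
show()"
```

```text
t 16.5 p [437.  107.9 111.5] head 57.6 q7 -0.37 dq7 -0.276 F [ 2.7 -1.5  1.4] M [-0.242 -0.623  0.384] w 0.0091 ff 52.6
```

Call:
servo_tool(moves=[[[0,0,0.01,3],[0,0,0.01,5.5]]])

```text
time_s: 16.7
position: [0.437, 0.1079, 0.1114]
tool_rot: [2.822, 1.378, 0.003]
ft_force: [3.8, -1.8, 2.7]
gripper_width: 0.0092
finger_force: 52.9
```

```bash
python3 -c "
from h import *
show()"
```

```text
t 16.7 p [437.  107.9 111.4] head 52.1 q7 -0.43 dq7 -0.227 F [ 3.8 -1.8  2.7] M [-0.237 -0.8    0.473] w 0.0092 ff 52.9
```

Call:
servo_tool(moves=[[[0,0,0,0],[0,0,0,0],[0,0,-2,0],[0,0,-5,-7],[0,0,-5,-14]]], hand=3.5)

```text
time_s: 17.2
position: [0.4361, 0.108, 0.1631]
tool_rot: [2.627, 1.722, 0.002]
ft_force: [-0.3, 0.8, 0.5]
gripper_width: 0.0347
finger_force: 0.0
```

```bash
python3 -c "
from h import *
show(); to('D',121.6,.1125)"
```

```text
t 17.2 p [436.1 108.  163.1] head 66.5 q7 -0.32 dq7 0.721 F [-0.3  0.8  0.5] M [-0.028 -0.007  0.015] w 0.0347 ff 0.0
D shift cm [-0.03 12.11  5.08] turn -55.1 or +-180
```

Call:
servo_tool(moves=[[[0,2,0,-8],[0,4,0,-16],[0,6,0,-24],[0,8,0,-32],[0,10,0,-40],[0,12.1,0,-48],[0,12.1,1.5,-55.1],[0,12.1,3,-55.1]]])

```text
time_s: 18.0
position: [0.5463, 0.0586, 0.1306]
tool_rot: [-1.536, -2.738, 0.0]
ft_force: [-0.3, -0.8, -0.7]
gripper_width: 0.0349
finger_force: 0.0
```

Call:
servo_tool(moves=[[[0,0,0,0],[0,0,0,0]]])

```text
time_s: 18.2
position: [0.5457, 0.0592, 0.1309]
tool_rot: [-1.538, -2.737, 0.002]
ft_force: [-0.8, 0.1, 0.4]
gripper_width: 0.0345
finger_force: 0.0
```

```bash
python3 -c "
from h import *
show(); to('D',121.6,.1125)"
```

```text
t 18.2 p [545.7  59.2 130.9] head 121.3 q7 0.36 dq7 0.002 F [-0.8  0.1  0.4] M [0.054 0.033 0.006] w 0.0345 ff 0.0
D shift cm [-0.05  0.14  1.84] turn -0.3 or +-180
```

Call:
servo_tool(moves=[[[-0.05,0.15,1,-0.3],[-0.05,0.15,1.8,-0.3],[-0.05,0.15,1.8,-0.3]]])

```text
time_s: 18.5
position: [0.5476, 0.0596, 0.1122]
tool_rot: [-1.531, -2.741, 0.002]
ft_force: [-0.6, 0.2, 0.8]
gripper_width: 0.0351
finger_force: 0.0
```

Call:
servo_tool(moves=[[[0,0,0,0],[0,0,0,0],[0,0,0,0],[0,0,0,0],[0,0,0,0]]], hand=0.5)

```text
time_s: 19.0
position: [0.5478, 0.0591, 0.1134]
tool_rot: [-1.532, -2.742, 0.001]
ft_force: [-3.2, -1.6, 5.4]
gripper_width: 0.0092
finger_force: 50.9
```

```bash
python3 -c "
from h import *
show()"
```

```text
t 19.0 p [547.8  59.1 113.4] head 121.6 q7 0.36 dq7 -0.001 F [-3.2 -1.6  5.4] M [-0.2    0.597  0.025] w 0.0092 ff 50.9
```

Call:
servo_tool(moves=[[[0,0,0.01,4],[0,0,0.02,8],[0,0,0.03,12],[0,0,0.04,16]]])

```text
time_s: 19.4
position: [0.5476, 0.059, 0.113]
tool_rot: [-1.902, -2.499, 0.002]
ft_force: [-3.9, -1.1, 4.4]
gripper_width: 0.0088
finger_force: 50.9
```

```bash
python3 -c "
from h import *
show()"
```

```text
t 19.4 p [547.6  59.  113. ] head 105.5 q7 0.19 dq7 -0.422 F [-3.9 -1.1  4.4] M [-0.344  0.731  0.025] w 0.0088 ff 50.9
```

Call:
servo_tool(moves=[[[0,0,0.01,4],[0,0,0.02,8],[0,0,0.03,12],[0,0,0.04,16]]])

```text
time_s: 19.8
position: [0.5474, 0.0589, 0.1126]
tool_rot: [-2.231, -2.211, 0.003]
ft_force: [-4.5, -0.9, 5.7]
gripper_width: 0.0094
finger_force: 51.0
```

```bash
python3 -c "
from h import *
show()"
```

```text
t 19.8 p [547.4  58.9 112.6] head 89.5 q7 0.02 dq7 -0.42 F [-4.5 -0.9  5.7] M [-0.384  0.817  0.12 ] w 0.0094 ff 51.0
```

Call:
servo_tool(moves=[[[0,0,0.01,4],[0,0,0.02,8],[0,0,0.03,11]]])

```text
time_s: 20.1
position: [0.5472, 0.0589, 0.1124]
tool_rot: [-2.432, -1.988, 0.003]
ft_force: [-4.2, -1.8, 7.5]
gripper_width: 0.0092
finger_force: 51.3
```

```bash
python3 -c "
from h import *
show()"
```

```text
t 20.1 p [547.2  58.9 112.4] head 78.5 q7 -0.1 dq7 -0.309 F [-4.2 -1.8  7.5] M [-0.443  0.914  0.186] w 0.0092 ff 51.3
```

Call:
servo_tool(moves=[[[0,0,0.01,4],[0,0,0.02,8],[0,0,0.03,11]]])

```text
time_s: 20.4
position: [0.547, 0.0589, 0.1122]
tool_rot: [-2.61, -1.747, 0.004]
ft_force: [-4.9, -1.3, 9.0]
gripper_width: 0.0092
finger_force: 51.8
```

```bash
python3 -c "
from h import *
show()"
```

```text
t 20.4 p [547.   58.9 112.2] head 67.6 q7 -0.21 dq7 -0.313 F [-4.9 -1.3  9. ] M [-0.443  1.042  0.48 ] w 0.0092 ff 51.8
```

Call:
servo_tool(moves=[[[0,0,0,0],[0,0,0,0],[0,0,-2,0],[0,0,-5,4],[0,0,-5,8],[0,0,-5,8]]], hand=3.5)

```text
time_s: 21.0
position: [0.5495, 0.0599, 0.1625]
tool_rot: [2.724, 1.563, 0.004]
ft_force: [0.2, -0.6, -0.3]
gripper_width: 0.0352
finger_force: 0.0
```

```bash
python3 -c "
from h import *
show(); to('B',59.2,.112)"
```

```text
t 21.0 p [549.5  59.9 162.5] head 59.7 q7 -0.33 dq7 0.04 F [ 0.2 -0.6 -0.3] M [0.034 0.049 0.043] w 0.0352 ff 0.0
B shift cm [ 5.05 -6.88  5.04] turn 0.5 or +-180
```

Call:
servo_tool(moves=[[[2.5,-3.4,0,0.5],[5.05,-6.9,0.5,0.5],[5.05,-6.9,2,0.5],[5.05,-6.9,3,0.5],[5.05,-6.9,3,0.5],[5.05,-6.9,3,0.5]]])

```text
time_s: 21.6
position: [0.5149, 0.1363, 0.1316]
tool_rot: [2.733, 1.547, -0.001]
ft_force: [0.4, 0.8, 0.5]
gripper_width: 0.0349
finger_force: 0.0
```

```bash
python3 -c "
from h import *
show(); to('B',59.2,.112)"
```

```text
t 21.6 p [514.9 136.3 131.6] head 59.0 q7 -0.43 dq7 -0.001 F [0.4 0.8 0.5] M [0.022 0.009 0.011] w 0.0349 ff 0.0
B shift cm [ 0.21 -0.03  1.96] turn -0.2 or +-180
```

Call:
servo_tool(moves=[[[0.2,0,1,0],[0.2,0,1.9,0],[0.2,0,1.9,0]]])

```text
time_s: 21.9
position: [0.5147, 0.1393, 0.1115]
tool_rot: [-2.732, -1.549, 0.003]
ft_force: [0.0, -0.5, 0.6]
gripper_width: 0.0346
finger_force: 0.0
```

Call:
servo_tool(moves=[[[0,0,0,0],[0,0,0,0],[0,0,0,0],[0,0,0,0],[0,0,0,0]]], hand=0.5)

```text
time_s: 22.4
position: [0.516, 0.1393, 0.113]
tool_rot: [2.732, 1.549, 0.001]
ft_force: [2.0, -2.0, -1.2]
gripper_width: 0.009
finger_force: 52.3
```

```bash
python3 -c "
from h import *
show()"
```

```text
t 22.4 p [516.  139.3 113. ] head 59.1 q7 -0.42 dq7 0.001 F [ 2.  -2.  -1.2] M [-0.374 -0.328  0.045] w 0.009 ff 52.3
```

Call:
servo_tool(moves=[[[0,0,0.01,4],[0,0,0.02,8],[0,0,0.03,12],[0,0,0.04,16]]])

```text
time_s: 22.8
position: [0.5161, 0.1392, 0.1126]
tool_rot: [2.923, 1.149, 0.002]
ft_force: [2.3, -2.8, -1.1]
gripper_width: 0.009
finger_force: 52.3
```

```bash
python3 -c "
from h import *
show()"
```

```text
t 22.8 p [516.1 139.2 112.6] head 42.9 q7 -0.6 dq7 -0.431 F [ 2.3 -2.8 -1.1] M [-0.458 -0.391  0.039] w 0.009 ff 52.3
```

Call:
servo_tool(moves=[[[0,0,0.01,4],[0,0,0.02,8],[0,0,0.03,12],[0,0,0.04,16]]])

```text
time_s: 23.2
position: [0.5162, 0.1391, 0.1121]
tool_rot: [3.054, 0.731, 0.003]
ft_force: [1.4, -1.5, -2.0]
gripper_width: 0.0092
finger_force: 52.2
```

```bash
python3 -c "
from h import *
show()"
```

```text
t 23.2 p [516.2 139.1 112.1] head 26.9 q7 -0.77 dq7 -0.446 F [ 1.4 -1.5 -2. ] M [-0.527 -0.501  0.023] w 0.0092 ff 52.2
```

Call:
servo_tool(moves=[[[0,0,0.01,4],[0,0,0.02,8],[0,0,0.03,12],[0,0,0.04,16]]])

```text
time_s: 23.6
position: [0.5163, 0.139, 0.1119]
tool_rot: [3.126, 0.3, 0.003]
ft_force: [2.3, -3.0, -1.2]
gripper_width: 0.0084
finger_force: 52.4
```

```bash
python3 -c "
from h import *
show()"
```

```text
t 23.6 p [516.3 139.  111.9] head 11.0 q7 -0.96 dq7 -0.463 F [ 2.3 -3.  -1.2] M [-0.576 -0.406  0.298] w 0.0084 ff 52.4
```

Call:
servo_tool(moves=[[[0,0,0.01,3.5],[0,0,0.02,7]]])

```text
time_s: 23.8
position: [0.5163, 0.1389, 0.1118]
tool_rot: [3.138, 0.111, 0.003]
ft_force: [1.5, -3.4, 0.3]
gripper_width: 0.0092
finger_force: 52.8
```

```bash
python3 -c "
from h import *
show()"
```

```text
t 23.8 p [516.3 138.9 111.8] head 4.0 q7 -1.04 dq7 -0.413 F [ 1.5 -3.4  0.3] M [-0.606 -0.354  0.505] w 0.0092 ff 52.8
```

Call:
servo_tool(moves=[[[0,0,0,0],[0,0,0,0],[0,0,-2,0],[0,0,-5,-8],[0,0,-5,-16],[0,0,-5,-24],[0,0,-5,-26.9],[0,0,-5,-26.9]]], hand=3.5)

```text
time_s: 24.6
position: [0.515, 0.1402, 0.1616]
tool_rot: [-3.025, -0.842, 0.0]
ft_force: [-0.8, -0.2, 1.0]
gripper_width: 0.0351
finger_force: 0.0
```

```bash
python3 -c "
from h import *
show(); to('C',30.8,.112)"
```

```text
t 24.6 p [515.  140.2 161.6] head 31.1 q7 -0.78 dq7 -0.035 F [-0.8 -0.2  1. ] M [ 0.01  -0.033  0.004] w 0.0351 ff 0.0
C shift cm [-9.79  7.19  4.94] turn 0.3 or +-180
```

Call:
servo_tool(moves=[[[-3.2,2.4,0,0],[-6.5,4.8,0,0],[-9.8,7.2,0,0.3],[-9.8,7.2,1.5,0.3],[-9.8,7.2,3,0.3],[-9.8,7.2,3,0.3],[-9.8,7.2,3,0.3]]])

```text
time_s: 25.3
position: [0.4684, 0.0277, 0.1314]
tool_rot: [-3.029, -0.832, 0.001]
ft_force: [-0.5, -0.4, -0.3]
gripper_width: 0.0347
finger_force: 0.0
```

```bash
python3 -c "
from h import *
show(); to('C',30.8,.112)"
```

```text
t 25.3 p [468.4  27.7 131.4] head 30.7 q7 -0.52 dq7 0.001 F [-0.5 -0.4 -0.3] M [-0.021 -0.035  0.011] w 0.0347 ff 0.0
C shift cm [ 0.01 -0.04  1.94] turn -0.1 or +-180
```

Call:
servo_tool(moves=[[[0,0,1,0],[0,0,1.9,0],[0,0,1.9,0]]])

```text
time_s: 25.6
position: [0.468, 0.0278, 0.1114]
tool_rot: [-3.028, -0.833, 0.003]
ft_force: [-0.8, 0.2, -0.1]
gripper_width: 0.0349
finger_force: 0.0
```

Call:
servo_tool(moves=[[[0,0,0,0],[0,0,0,0],[0,0,0,0],[0,0,0,0],[0,0,0,0]]], hand=0.5)

```text
time_s: 26.1
position: [0.4681, 0.0281, 0.1125]
tool_rot: [-3.028, -0.833, 0.001]
ft_force: [-3.3, 3.4, 3.1]
gripper_width: 0.0086
finger_force: 51.2
```

```bash
python3 -c "
from h import *
show()"
```

```text
t 26.1 p [468.1  28.1 112.5] head 30.8 q7 -0.5 dq7 -0.0 F [-3.3  3.4  3.1] M [ 0.611  0.429 -0.072] w 0.0086 ff 51.2
```

Call:
servo_tool(moves=[[[0,0,0.01,4],[0,0,0.02,8],[0,0,0.03,12],[0,0,0.04,16]]])

```text
time_s: 26.5
position: [0.4681, 0.0282, 0.1121]
tool_rot: [-3.115, -0.4, 0.001]
ft_force: [-3.0, 3.2, 3.9]
gripper_width: 0.0093
finger_force: 51.2
```

```bash
python3 -c "
from h import *
show()"
```

```text
t 26.5 p [468.1  28.2 112.1] head 14.6 q7 -0.66 dq7 -0.405 F [-3.   3.2  3.9] M [0.594 0.457 0.046] w 0.0093 ff 51.2
```

Call:
servo_tool(moves=[[[0,0,0.01,4],[0,0,0.02,8],[0,0,0.03,12],[0,0,0.04,16]]])

```text
time_s: 26.9
position: [0.468, 0.0283, 0.1119]
tool_rot: [-3.14, 0.036, 0.001]
ft_force: [-2.5, 2.8, 7.0]
gripper_width: 0.0087
finger_force: 51.7
```

```bash
python3 -c "
from h import *
show()"
```

```text
t 26.9 p [468.   28.3 111.9] head -1.3 q7 -0.84 dq7 -0.465 F [-2.5  2.8  7. ] M [0.537 0.567 0.322] w 0.0087 ff 51.7
```

Call:
servo_tool(moves=[[[0,0,0.01,3.5],[0,0,0.02,7]]])

```text
time_s: 27.1
position: [0.468, 0.0283, 0.1118]
tool_rot: [-3.132, 0.226, 0.002]
ft_force: [-2.3, 2.1, 7.5]
gripper_width: 0.0088
finger_force: 52.1
```

```bash
python3 -c "
from h import *
show()"
```

```text
t 27.1 p [468.   28.3 111.8] head -8.2 q7 -0.93 dq7 -0.472 F [-2.3  2.1  7.5] M [0.621 0.656 0.492] w 0.0088 ff 52.1
```

Call:
servo_tool(moves=[[[0,0,0,0],[0,0,0,0],[0,0,-3,0],[0,0,-8,-8],[1,1,-13,-16],[2,1,-14,-24],[2,1,-14,-24],[2,1,-14,-24]]], hand=3.5)

```text
time_s: 27.9
position: [0.4863, 0.0148, 0.2507]
tool_rot: [-3.112, -0.425, 0.001]
ft_force: [-0.6, -0.1, 0.4]
gripper_width: 0.0346
finger_force: 0.0
```

```bash
python3 -c "
from h import *
np.set_printoptions(suppress=True)
show()
print(nuts().round(4)); cv2.imwrite('pics/w4.png',snap('wrist')[0]['img'])"
```

```text
t 27.9 p [486.3  14.8 250.7] head 15.6 q7 -0.86 dq7 0.002 F [-0.6 -0.1  0.4] M [-0.002  0.021  0.002] w 0.0346 ff 0.0
[[  0.5475   0.0586  68.0807  44.2964   9.9391   0.1191]
 [  0.5165   0.1371   4.4846  44.5544   9.5618   0.1186]
 [  0.4692   0.0276 172.3859  45.2435   9.4318   0.1188]
 [  0.4379   0.1058  52.6892  44.571   10.0147   0.1185]]
```

View pics/w4.png

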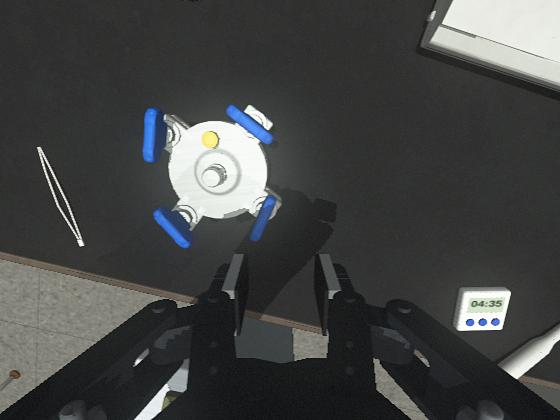

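The lid sits centred (about pixel 215,172), the four wings stand at the angles I left them, and the bystanders are undisturbed.

```bash
python3 -c "
from h import *
print(ctrl.hand_in())"
```

```text
the job is handed in; nothing more can be done
None
```

I tightened all four nuts crosswise in two rounds: about 44° each, then to 0.47–0.51 N m measured while turning. I handed the job in at about 28 s with the arm clear and the other things not touched.

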